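# Clamp the enclosure and snap its cover on

## Robot

A 6-joint arm with a two-finger parallel gripper is mounted at the origin on the work surface. World frame = base frame: x ahead of the robot, y to its left, z up, the work surface at z = 0. Lengths are in mm, angles in rad, forces in N, time in s.
With the tool pointing down it reaches from about 275 to 1000 mm from the base axis. Payload 8.4 kg.
Tool frame: the origin (TCP) lies at the very end of the fingers, on their centre line; the grasp point (between the pads) lies 19 mm behind it; z points along the fingers, y is the line along which they close (so a half turn about z gives the same grasp; the last joint's range is limited). The gripper opens to 85 mm and grips with 20 to 120 N. Pads are 22 mm wide; open, the fingers measure 114 mm over their backs; the gripper's body (76 mm by 85 mm) begins 54 mm behind the grasp point. The pads swing forward as they close: fully open they stand 13 mm farther back than shut.
Start: joints at [-1.235, 0.353, 1.633, -0, 1.155, -0.002], TCP at [207.131, -589.682, 231.281] pointing down, gripper open.
Joint ranges: [-2.63, 2.63], [-0.92, 2.1], [0.06, 2.66], [-1.3, 4.44], [0, 2.69], [-3.02, 3.02]. Speed limits (rad/s): [2.22, 2.22, 2.79, 3.14, 3.14, 3.14].

## Interface

Orientations are given as [roll, pitch, yaw] about the fixed x, y, z axes, in that order (R = Rz(yaw) Ry(pitch) Rx(roll)).
In Python, from rig import sensors, grab_frame, camera_params, order gives the robot as it stands. The module is installed in compiled form; this text tells all that it offers.
- The arm moves only by the tool move_arm, never from a script. Its argument "motion" is a list of rows, each a list of 7 numbers: the turn, a rotation vector about the tool's x, y, z in parts of the range, where 1.0 means 4 rad, then the shift along the tool's x, y, z in shares of 100 cm (1.0 is 100 cm), then the finger opening in m, from 0 to 0.0854. A call has 1 to 8 rows; each row is the pose to reach, as a shift and turn from the pose commanded when the call began, along the tool's axes at that moment; what a row does not reach only later rows make up. A row lasts 1/8 s, in which the tool goes at most 62.5 mm and 10.7 degrees, less where a joint would pass 70% of its speed; a pose out of reach is approached as far as the arm can. No shift or turn number may pass 1 either way. A call with a gripper value outside its range is refused whole. The fingers move at their own pace and stop on an object; "grip_force" is the grip in N (left out, the last holds). Time passes only in rows, so rows that repeat a pose let the fingers close. It gives the time, the measured TCP pose, the force, the opening and the grip force at its end, in the units of the state.
- sensors.sense(): the state, without advancing time (a new reading comes with each control period).
- grab_frame(name): name is "scene" or "top" or "wrist"; returns (picture, depth): 400x640x3 uint8, red, green, blue; 400x640 float32, mm along the optical axis (not along the pixel's ray), 0 where there is no reading.
- camera_params(name): a dict with "camera_matrix" (3x3 intrinsics, pixels), "world_from_camera" (4x4, takes a point from camera to world coordinates). Camera axes: x right, y down, z forward; pixel columns grow to the right and rows downward; lengths in mm; the calibration is good to about 2 mm. A picture is of the moment at which its call begins: read the wrist's pose just before it. camera_params takes no time and is no camera call; for the wrist camera it gives the pose at the moment of the call.
- order.sign_off(): hands the job in; it is judged then, once.
The state is a dict: "clock": time; "qpos": joint angles; "qvel": joint speeds; "joint_efforts": joint torques, N m; "eef_pos": TCP position; "tcp_rot": TCP orientation; "contact_force": force on the tool from outside, world axes, zero at the start; "wrist_torque": the same for the moment, N m; "opening": opening from 0.0 (shut) to 1.0 (fully open); "grasp_force": force on a finger pad.
Only numpy, scipy, OpenCV 4.12 (cv2) and the standard library are available. Lean on these libraries where they do the work, as an engineer would, in place of code of your own. Each camera call takes 0.05 s, during which the arm holds its last target. There are 200 camera calls.

## Task

The lower half of a small electronics enclosure sits loose in the assembly fixture: push the red cam lever all the way over so that the sliding jaw clamps it, then fetch the light-grey cover from the foam pad, set it squarely on the enclosure and press it down until both end clips have snapped over it and it is fully home. Keep pressing firmly, with about 10 N: the program finishes while the fingers are still pushing the cover down. Leave the parts bin, the screwdriver and the foam end cap alone.

Things in the scene. Friction and masses are not known exactly. Their poses are not given: they have to be found in the camera images.
- fixture: Aluminium base plate 196 x 186 x 12 mm fixed to the bench. Origin at bench level, under the middle of the clamped enclosure; z up. Steel stop on its +y side (face at y = +36 mm, 36 mm above the bench), four end guides (34 mm above the bench) at the enclosure's x ends; sliding jaw (38 mm above the bench) and cam lever on its -y side. Yaw within 0.35 rad.
- housing: Dark-grey lower half of the enclosure: open tray 130 (x) x 72 (y) x 36 (z) mm, walls 4 mm, green circuit board inside; 0.22 kg, on the 12 mm plate with 1 to 3 mm of play until the jaw pushes it against the stop. Origin at the centre of its underside, axes as the fixture's. A blue sprung clip, 24 mm wide, stands up outside each x end to 54 mm above the origin.
- cover: Light-grey cover, 0.07 to 0.12 kg, right way up on the foam pad. Plate 130 (x) x 72 (y) x 4 mm; under it a tapered skirt 14 mm deep; on it a raised block 34 (x) x 56 (y) x 20 mm with a dark window, to grip across the 34 mm or to press on. Origin at the centre of the skirt's lower edge: plate underside at z = 14, its top 18, block top 38 mm. Fits either way round (half turn about z).
- seat (a point): Point on the housing where the cover's origin is when fully home: 22 mm above the housing's origin, axes as the housing's. The skirt then has 2 mm of play all round (about 6 mm at its lower edge, a lead-in). Laid loosely on the clips the cover stops about 11 mm higher.
- cover_top (a point): Centre of the top of the cover's raised block, 38 mm above the cover's origin, axes as the cover's. The push rises to 6 to 18 N while the plate's ends spread the clips, falls suddenly about 7 mm above home, and the clips close over the plate about 2 mm above home; one end may snap before the other (two drops). Then the plate meets the rim.
- cam_lever (a joint): Angle of the red lever: 0 = upright (open), 1.5 rad = lying outwards, away from the enclosure (closed, end of travel). Starts between 0 and 0.25. Turns about the fixture's +x axis through point cam_pivot, its tip swinging to the fixture's -y side and down. Stiff, 2 to 6 N at the tip; stays where it is left.
- cam_pivot (a point): Pivot axis of the cam lever, fixed on the fixture 76 mm to its -y side and 42 mm above the bench; the frame is aligned with the fixture's. The steel cheeks around it reach to 58 mm above the bench.
- cam_lever_tip (a point): End of the red lever, 92 mm from the pivot along the lever. The red grip is 24 mm wide (along the fixture's x), 11 mm thick, and covers 36 to 92 mm from the pivot.
- jaw (a joint): Travel of the sliding jaw towards the enclosure: 0 = open, about 0.0064 m = clamped. Driven by the cam lever alone.
- clip_near (a joint): Outward lean of the clip at the housing's -x end: 0 at rest, about 0.09 rad while the cover's edge passes, back to 0 when it has snapped over the cover.
- clip_far (a joint): The same for the clip at the housing's +x end.
- foam_pad: Grey foam pad fixed on the bench, 200 (x) x 140 (y) x 30 mm, origin at the centre of its underside; the cover lies on it.
- parts_bin: Black open parts bin 150 x 100 x 55 mm; leave it alone.
- screwdriver: Screwdriver with an orange handle, 160 mm long, lying on the bench; leave it alone.
- foam_cap: Grey U-shaped foam end cap 110 x 120 x 55 mm; leave it alone.
Not all that is in view belongs to the job. What is meant by the cover is not orange, and is the smaller of those in its own colour.

How it is judged:
By the outcome, as a careful person would: the job done as asked, in the order asked, and still so for the second after the job is handed in, while the arm keeps its last pose, push and grip.
It also fails if it takes over 72 s, if anything falls off the work surface, if the arm or the gripper's body presses on something with over 40 N, if the wrist force passes 120 N, or if a joint passes its speed limit or range.

## Working session

There is one attempt and no reset: what is moved stays moved. The work goes in short steps, Python scripts to look and compute and a tool call to move; the robot and the scene stay as the last step left them, time stands still between calls to the robot, and variables do not carry over. Pictures are saved under pics/ and viewed, at most 10 in all, crops included, and the job is handed in when it is done.

Besides the shell and the picture viewer there is one more tool, called after "Request:" as name(argument=value, ...) on one line, values as JSON. move_arm: Moves the arm, as the interface text tells. Its arguments: {"type":"object","properties":{"motion":{"type":"array","items":{"type":"array","items":{"type":"number"}}},"grip_force":{"type":"number"}},"required":["motion"]}

```bash
mkdir -p pics; cat > h.py <<'E'
import numpy as np, cv2
from rig import sensors, grab_frame, camera_params, order
from scipy.spatial.transform import Rotation as R
def grab(n):
    p=camera_params(n); im,d=grab_frame(n); return im,d,np.array(p["camera_matrix"]),np.array(p["world_from_camera"])
def save(n,im): cv2.imwrite("pics/"+n+".png",cv2.cvtColor(im,cv2.COLOR_RGB2BGR))
def cloud(d,K,T):
    v,u=np.mgrid[:d.shape[0],:d.shape[1]]
    P=np.stack([(u-K[0,2])/K[0,0]*d,(v-K[1,2])/K[1,1]*d,d],-1)
    return P@T[:3,:3].T+T[:3,3]
def tool_delta(target,yaw=None):
    """shift in tool axes (m) & rotvec from present pose to world target (mm), tool down with yaw of tool"""
    s=sensors.sense(); R0=R.from_euler('xyz',s["tcp_rot"])
    return R0.inv().apply(np.array(target)-s["eef_pos"])/1000
E
python3 - <<'E'
from h import *
s=sensors.sense(); print(s)
for n in("scene","top"):
    im,d,K,T=grab(n); save(n,im); np.savez("pics/"+n,im=im,d=d,K=K,T=T); print(n,K.tolist(),T.round(3).tolist())
E
```

```text
{'clock': 0.0, 'qpos': array([-1.23540446e+00,  3.53642539e-01,  1.63414231e+00, -1.91687241e-06,
        1.15517150e+00, -2.35737335e-03]), 'qvel': array([-0.00035047, -0.00071355, -0.00179997, -0.00073371, -0.000881  ,
        0.00032494]), 'joint_efforts': array([ 1.19443266e-03, -6.05257344e+01, -3.42069054e+01,  2.57317306e-04,
        9.43464314e-03,  1.26766889e-05]), 'eef_pos': array([ 206.97227587, -589.23596078,  230.56167236]), 'tcp_rot': array([-3.14022896e+00, -1.46212503e-06,  3.37750019e-01]), 'contact_force': array([-0.06721059,  0.30904528, -0.22219164]), 'wrist_torque': array([ 0.02544584,  0.00205991, -0.00056469]), 'grasp_force': 0.0, 'opening': 0.9972849909021918}
scene [[411.62856411293245, 0.0, 325.6990067938705], [0.0, 411.62856411293245, 207.3061791433494], [0.0, 0.0, 1.0]] [[-0.574, 0.581, -0.578, 1166.048], [0.819, 0.406, -0.406, 413.982], [-0.001, -0.706, -0.708, 874.525], [0.0, 0.0, 0.0, 1.0]]
top [[385.75336799098756, 0.0, 315.66584071595656], [0.0, 385.75336799098756, 197.61720526910293], [0.0, 0.0, 1.0]] [[-0.012, -0.994, 0.111, 387.525], [-1.0, 0.012, 0.001, -16.079], [-0.003, -0.111, -0.994, 1198.161], [0.0, 0.0, 0.0, 1.0]]
```

View pics/scene.png

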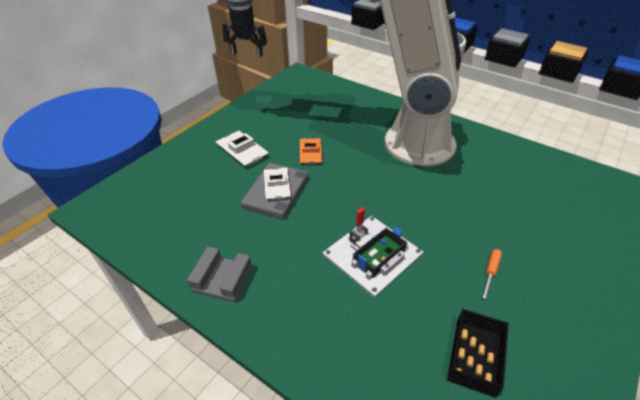

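View pics/top.png

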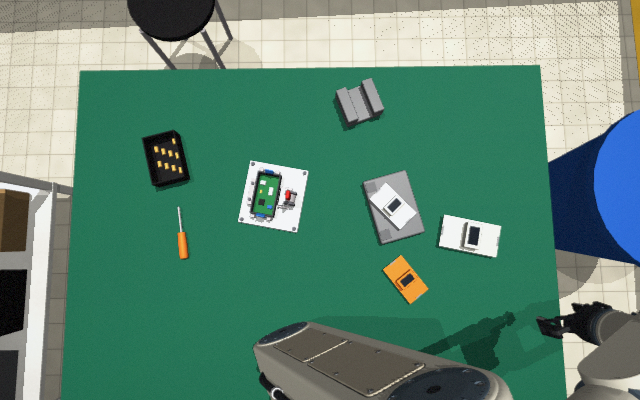

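The scene shows three cover-like things in the top view: the white cover on the foam pad at (392,205), a larger white one on the bench at (470,236), and an orange one at (405,280). I choose the one on the pad. The fixture is at (273,196) with the red lever at (289,197). Next I measure and take one close crop.

```bash
python3 - <<'E'
from h import *
z=np.load("pics/top.npz"); im,d,K,T=[z[k] for k in("im","d","K","T")]
P=cloud(d,K,T); g=im.astype(int); mn=g.min(2); 
u=np.arange(640)[None]+0*np.arange(400)[:,None]; v=np.arange(400)[:,None]+0*u
def rect(m,name):
    m=cv2.morphologyEx(m.astype(np.uint8),cv2.MORPH_OPEN,np.ones((3,3)))
    cs,_=cv2.findContours(m,cv2.RETR_EXTERNAL,cv2.CHAIN_APPROX_NONE)
    for c in cs:
        if cv2.contourArea(c)<25: continue
        zz=np.median(P[...,2][cv2.drawContours(np.zeros_like(m),[c],-1,1,-1)>0])
        r=np.c_[c[:,0]+0.,np.ones(len(c))]@np.linalg.inv(K).T@T[:3,:3].T
        q=(T[:3,3]+r*((zz-T[2,3])/r[:,2:]))[:,:2].astype(np.float32)
        (a,b,e)=cv2.minAreaRect(q); print(name,c[:,0].mean(0).round(),"z",zz.round(1),np.round(a,1),np.round(b,1),round(e,1))
rect((mn>165)&(v>130)&(v<270)&(u>220)&(u<520),"white")
rect((g[...,0]>150)&(g[...,1]<80)&(g[...,2]<80)&(v>130)&(v<270)&(u>220)&(u<330),"red")
rect((g[...,2]>g[...,0]+60)&(g[...,2]>g[...,1]+20)&(v>130)&(v<270)&(u>220)&(u<330),"blue")
zz=P[...,2]
for n,lo,hi in(("plate",42,56),("block",60,76)):
    rect((zz>lo)&(zz<hi)&(u>350)&(u<440)&(v>160)&(v<250),n)
c=im[150:270,350:520]; save("crop",cv2.resize(c,None,fx=4.5,fy=4.5,interpolation=2))
E
```

```text
white [470. 235.] z 24.0 [ 398.8 -479.1] [174.8  96.3] 77.7
white [378. 216.] z 29.6 [ 461.3 -202.4] [26.9 16.4] 25.1
white [394. 197.] z 45.8 [ 500.3 -243. ] [163.  126.2] 13.4
white [273. 196.] z 15.0 [528.4 117.3] [183.9 194. ] 79.0
plate [401. 215.] z 47.4 [ 461.9 -271.1] [47.9 68.5] 43.6
plate [382. 198.] z 47.5 [ 514.4 -219.7] [61.  71.3] 44.0
block [393. 205.] z 67.2 [ 490.4 -242.8] [33. 57.] 43.7
```

View pics/crop.png

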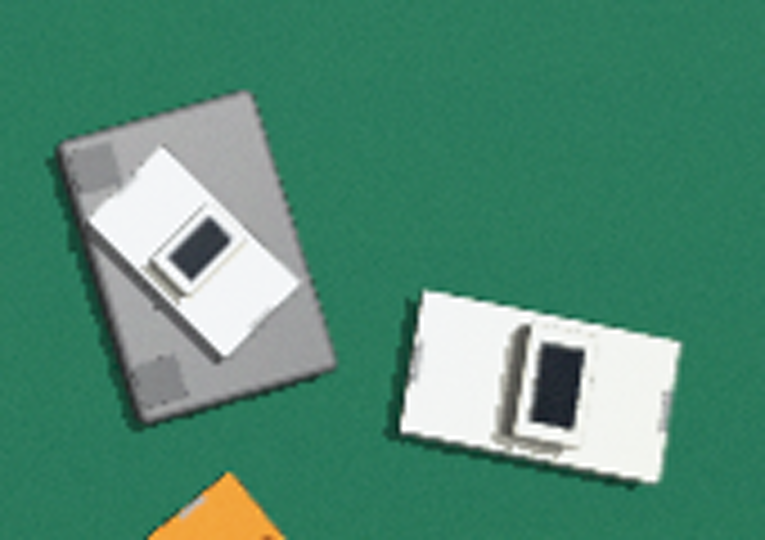

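The crop shows the small light-grey cover on the pad (block centre at crop (200,248)), and the bigger look-alike on the bench at (545,385), which is left alone. Next I plan the move to above the fixture.

```bash
cat >> h.py <<'E'
def plan(target,psi):
    s=sensors.sense(); R0=R.from_euler('xyz',s["tcp_rot"]); R1=R.from_euler('xyz',[np.pi,0,psi])
    print("turn",(R0.inv()*R1).as_rotvec().round(4),"shift",tool_delta(target).round(4),"t",s["clock"])
E
python3 - <<'E'
from h import *
T=np.array(camera_params("wrist")["world_from_camera"]); s=sensors.sense()
R0=R.from_euler('xyz',s["tcp_rot"]).as_matrix()
print("cam in tool",(R0.T@(T[:3,3]-s["eef_pos"])).round(1),(R0.T@T[:3,:3]).round(2).tolist())
plan([470,60,300],1.38)
E
```

```text
cam in tool [  77.     0.7 -142.5] [[0.0, -0.95, -0.3], [1.0, 0.0, 0.0], [-0.0, -0.3, 0.95]]
turn [-1.1000e-03 -7.0000e-04 -1.0422e+00] shift [ 0.4633 -0.5255 -0.0687] t 0.1
```

Units first: turns go in shares of 4 rad. So -1.04 rad is -0.26.

Request:
move_arm(motion=[[0, 0, -0.0325, 0.062, -0.073, -0.01, 0.0854], [0, 0, -0.065, 0.124, -0.146, -0.02, 0.0854], [0, 0, -0.0975, 0.186, -0.219, -0.03, 0.0854], [0, 0, -0.13, 0.248, -0.292, -0.04, 0.0854], [0, 0, -0.1625, 0.31, -0.365, -0.05, 0.05], [0, 0, -0.195, 0.37, -0.43, -0.06, 0.0], [0, 0, -0.2275, 0.43, -0.48, -0.07, 0.0], [0, 0, -0.26, 0.5, -0.55, -0.07, 0.0]])

```text
clock: 1.1
eef_pos: [393.7, -126.8, 282.7]
tcp_rot: [3.141, 0.0, 1.382]
contact_force: [1.2, 0.2, 0.1]
opening: 0.141
grasp_force: 0.0
```

```bash
python3 - <<'E'
from h import *
plan([532,130,300],1.38)
E
```

```text
turn [0.0009 0.0001 0.0017] shift [ 0.2782  0.0876 -0.0173] t 1.1
```

Request:
move_arm(motion=[[0, 0, 0, 0.05, 0.016, -0.003, 0], [0, 0, 0, 0.1, 0.032, -0.006, 0], [0, 0, 0, 0.15, 0.048, -0.009, 0], [0, 0, 0, 0.2, 0.064, -0.013, 0], [0, 0, 0, 0.25, 0.08, -0.017, 0], [0, 0, 0, 0.278, 0.088, -0.017, 0], [0, 0, 0, 0.278, 0.088, -0.017, 0], [0, 0, 0, 0.278, 0.088, -0.017, 0]])

```text
clock: 2.1
eef_pos: [532.4, 126.8, 298.8]
tcp_rot: [-3.141, 0.001, 1.378]
contact_force: [-0.2, 0.3, -0.3]
opening: -0.001
grasp_force: 0.0
```

```bash
python3 - <<'E'
from h import *
s=sensors.sense(); print(s["eef_pos"],s["tcp_rot"])
im,d,K,T=grab("wrist"); save("w1",im); np.savez("pics/w1",im=im,d=d,K=K,T=T)
E
```

```text
[532.37408955 126.75962842 298.81444856] [-3.14056406e+00  8.62724577e-04  1.37807729e+00]
```

View pics/w1.png

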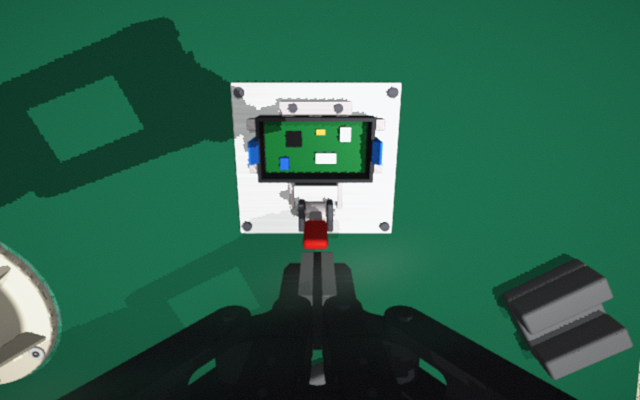

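The wrist view shows the fixture squarely: tray centre at (316,149), blue clips at (254,152) and (377,152), red lever tip at (316,235), closed fingers at the bottom.

```bash
cat >> h.py <<'E'
def comps(m,P,name,amin=20):
    n,l,st,ce=cv2.connectedComponentsWithStats(m.astype(np.uint8))
    for i in range(1,n):
        if st[i,4]<amin: continue
        q=P[l==i]; a,b,e=cv2.minAreaRect(q[:,:2].astype(np.float32))
        print(name,ce[i].round(),st[i,4],"mean",q.mean(0).round(1),"zmax",np.percentile(q[:,2],[5,50,97]).round(1),"rect",np.round(a,1),np.round(b,1),round(e,1))
def fixcoords(P,o,yaw):
    c,s=np.cos(yaw),np.sin(yaw); Q=P-np.array([o[0],o[1],0]); return np.stack([Q[...,0]*c+Q[...,1]*s,-Q[...,0]*s+Q[...,1]*c,Q[...,2]],-1)
E
python3 - <<'E'
from h import *
z=np.load("pics/w1.npz"); im,d,K,T=[z[k] for k in("im","d","K","T")]
P=cloud(d,K,T); g=im.astype(int); r,gg,b=[g[...,i] for i in range(3)]
roi=np.zeros(d.shape,bool); roi[70:250,220:410]=1; zz=P[...,2]
comps((r>100)&(gg<60)&roi&(zz>30),P,"red"); comps((b>r+60)&(b>gg+20)&roi,P,"blue")
comps((zz>8)&(zz<16)&roi,P,"plate",500); comps((zz>44)&(zz<52)&roi,P,"rim"); comps((zz>57)&(zz<72)&roi,P,"cliptop",8)
comps(roi&(zz>28)&(zz<40),P,"mid30")
F=fixcoords(P,(532,137),-.19)
pm=(zz>6)&(zz<17)&roi
for c,nm in((0,"x"),(1,"y")): print(nm,np.percentile(F[pm][:,c],[.5,99.5]).round(1))
E
```

```text
red [315. 243.] 236 mean [518.8  66.8 137. ] zmax [130.3 133.4 135.1] rect [531.3 131.2] [145.1  22.7] 79.0
blue [253. 152.] 262 mean [467.  149.7  60.2] zmax [48.1 61.6 66.7] rect [461.5 150.2] [24.4 20.2] 77.3
blue [377. 152.] 244 mean [596.2 125.9  65.6] zmax [55.2 62.5 67.1] rect [572.4 153.9] [ 23.  106.1] 39.8
blue [284. 163.] 119 mean [493.6 126.9  33.4] zmax [24.1 30.5 32.3] rect [515.1 162.4] [101.   14.1] 58.9
plate [315. 157.] 12131 mean [528.8 119.8  12.1] zmax [10.7 12.1 13.8] rect [527.6 115.5] [185.4 196.6] 79.0
rim [314. 149.] 1319 mean [531.5 137.6  47.9] zmax [46.3 47.9 49.4] rect [531.4 136.3] [ 71.5 130.1] 79.0
rim [315. 208.] 163 mean [518.9  71.   48.1] zmax [44.6 48.3 51.8] rect [518.6  68.8] [14.4 25.8] 78.8
cliptop [252. 153.] 214 mean [466.2 149.6  62.9] zmax [57.6 63.5 67. ] rect [466.3 149.1] [24.4  9.1] 79.1
cliptop [377. 153.] 211 mean [596.8 123.7  62.9] zmax [57.8 63.6 67. ] rect [596.7 123.6] [24.4  8.7] 79.4
cliptop [300. 218.] 137 mean [501.3  66.1  58.1] zmax [57.1 58.  59.4] rect [501.3  66. ] [33.1  5.8] 78.1
cliptop [329. 218.] 138 mean [533.7  
[... 766 characters left out ...]
 rect [531.1 135.3] [ 63.3 122.5] 79.0
mid30 [345. 134.] 146 mean [567.8 145.7  31.8] zmax [30.6 31.8 33.3] rect [568.2 145.7] [15.6 11.5] 80.4
mid30 [325. 159.] 174 mean [540.8 122.2  29. ] zmax [28.1 28.9 30. ] rect [540.8 122.2] [10.9 23.3] 79.2
mid30 [284. 164.] 107 mean [493.  125.8  30.6] zmax [29.1 30.6 32.3] rect [492.9 125.8] [13.5  9.5] 78.7
mid30 [253. 169.] 71 mean [456.4 127.2  34. ] zmax [32.7 34.1 35.4] rect [456.2 127.7] [10.7  8.5] 77.8
mid30 [377. 169.] 77 mean [597.6  99.5  33.7] zmax [32.3 33.8 35.3] rect [598.1  99.7] [10.7  9.9] 78.8
mid30 [315. 192.] 846 mean [522.2  86.8  37.3] zmax [35.4 37.4 39.1] rect [521.5  83.5] [28.8 52.1] 78.8
x [-97.3  97. ]
y [-113.6   70.8]
```

Request:
move_arm(motion=[[0, 0, 0, -0.01, -0.0005, 0.04, 0], [0, 0, 0, -0.02, -0.001, 0.085, 0], [0, 0, 0, -0.03, -0.0015, 0.13, 0], [0, 0, 0, -0.037, -0.002, 0.17, 0], [0, 0, 0, -0.039, -0.0023, 0.187, 0], [0, 0, 0, -0.039, -0.0023, 0.187, 0]])

```text
clock: 2.9
eef_pos: [522.8, 88.9, 112.0]
tcp_rot: [-3.14, 0.0, 1.377]
contact_force: [0.4, 0.4, 0.9]
opening: 0.001
grasp_force: 0.0
```

```bash
python3 - <<'E'
from h import *
s=sensors.sense(); p=s["eef_pos"]; f=fixcoords(p,(531.8,136.0),-.192); print(f,s["contact_force"],s["tcp_rot"])
th=np.arange(.15,1.66,.12); y=-76-70*np.sin(th)+5.5*np.cos(th)+11; z=42+70*np.cos(th)+5.5*np.sin(th)
for a,b,c in zip(th,y,z): print(a.round(2),((b-f[1])/1000).round(4),((f[2]-c)/1000).round(4))
E
```

```text
[  0.15505989 -47.98973872 112.00819092] [0.35371768 0.35840247 0.91486283] [-3.14022301e+00  4.93391350e-04  1.37675122e+00]
0.15 -0.022 -0.0
0.27 -0.0304 0.0011
0.39 -0.0385 0.0032
0.51 -0.0464 0.0062
0.63 -0.0538 0.0102
0.75 -0.0607 0.015
0.87 -0.067 0.0207
0.99 -0.0725 0.027
1.11 -0.0773 0.034
1.23 -0.0811 0.0414
1.35 -0.0841 0.0493
1.47 -0.0861 0.0575
1.59 -0.0871 0.0659
```

Request:
move_arm(motion=[[0, 0, 0, -0.01, 0, 0, 0], [0, 0, 0, -0.022, 0, 0, 0], [0, 0, 0, -0.0304, 0, 0.0011, 0], [0, 0, 0, -0.0385, 0, 0.0032, 0], [0, 0, 0, -0.0464, 0, 0.0062, 0], [0, 0, 0, -0.0538, 0, 0.0102, 0], [0, 0, 0, -0.0607, 0, 0.015, 0], [0, 0, 0, -0.067, 0, 0.0207, 0]])

```text
clock: 3.9
eef_pos: [510.3, 23.2, 91.2]
tcp_rot: [-3.141, 0.0, 1.378]
contact_force: [1.8, 1.4, 1.5]
opening: 0.0
grasp_force: 1.4
```

Request:
move_arm(motion=[[0, 0, 0, -0.0055, 0, 0.0063, 0], [0, 0, 0, -0.0103, 0, 0.0133, 0], [0, 0, 0, -0.0141, 0, 0.0207, 0], [0, 0, 0, -0.0171, 0, 0.0286, 0], [0, 0, 0, -0.0191, 0, 0.0368, 0], [0, 0, 0, -0.0195, 0, 0.041, 0], [0, 0, 0, -0.0195, 0, 0.043, 0], [0, 0, 0, -0.0195, 0, 0.043, 0]])

```text
clock: 4.9
eef_pos: [507.1, 4.4, 51.4]
tcp_rot: [3.141, 0.0, 1.378]
contact_force: [-10.5, -2.2, 49.6]
opening: -0.003
grasp_force: 24.6
```

Request:
move_arm(motion=[[0, 0, 0, 0, 0, -0.03, 0], [0, 0, 0, 0, 0, -0.09, 0], [0, 0, 0, 0, 0, -0.15, 0], [0, 0, 0, 0.02, 0, -0.2, 0.0854], [0, 0, 0, 0.04, 0, -0.25, 0.0854], [0, 0, 0, 0.04, 0, -0.25, 0.0854], [0, 0, 0, 0.04, 0, -0.25, 0.0854]])

```text
clock: 5.78
eef_pos: [513.3, 43.8, 297.3]
tcp_rot: [-3.139, 0.001, 1.378]
contact_force: [-0.4, -0.0, -0.1]
opening: 0.846
grasp_force: 0.0
```

```bash
python3 - <<'E'
from h import *
s=sensors.sense(); print(s["eef_pos"],s["contact_force"])
im,d,K,T=grab("wrist"); np.savez("pics/w2",im=im,d=d,K=K,T=T); save("w2",im)
P=cloud(d,K,T); g=im.astype(int); r,gg,b=[g[...,i] for i in range(3)]; zz=P[...,2]
F=fixcoords(P,(531.8,136),-.192); roi=(abs(F[...,0])<100)&(F[...,1]>-180)&(F[...,1]<80)&(zz<150)
comps((r>80)&(gg<60)&(b<60)&roi,F,"red"); comps((zz>44)&(zz<52)&roi,P,"rim",200); comps((zz>57)&(zz<72)&roi,P,"clip")
comps(roi&(zz>33)&(zz<41),F,"mid",200)
plan([490.4,-242.8,300],2.334)
E
```

```text
[513.3192026   43.80914344 297.30958543] [-0.35610653 -0.04446351 -0.05758973]
red [318. 197.] 893 mean [  -0.3 -136.1   51.7] zmax [48.6 52.1 54.8] rect [   0.7 -144.3] [24.5 70.2] 0.6
rim [317.  62.] 1613 mean [532.5 142.2  47.9] zmax [46.4 48.  49.6] rect [531.8 139. ] [ 71.3 130.2] 79.0
rim [318. 173.] 828 mean [511.3  29.1  49.8] zmax [47.1 49.9 51.9] rect [509.7  22. ] [79.7 22.9] 79.3
clip [250.  65.] 261 mean [466.5 151.4  62.9] zmax [57.8 63.8 66.8] rect [466.3 151.5] [23.9  8.9] 77.1
clip [385.  66.] 261 mean [597.  125.8  62.7] zmax [57.6 63.4 66.6] rect [596.8 126. ] [23.4  9.7] 77.1
clip [302. 144.] 167 mean [501.3  65.3  58.1] zmax [57.1 58.  59.7] rect [500.9  65.4] [33.   6.4] 78.4
clip [333. 144.] 167 mean [533.4  58.7  58. ] zmax [57.1 58.  59.4] rect [533.3  59.2] [33.   6.5] 79.6
mid [318.  21.] 1002 mean [-0.1 46.4 36.5] zmax [34.6 36.1 40.4] rect [-0.1 46.3] [11.9 80. ] 90.0
mid [318. 113.] 934 mean [ -0.2 -44.2  37.2] zmax [35.4 37.3 38.9] rect [ -0.4 -44.3] [20.3 51.7] 89.9
turn [-3.400e-03 -6.000e-04 -9.561e-01] shift [-0.2854  0.0327 -0.003 ] t 5.825
```

View pics/w2.png

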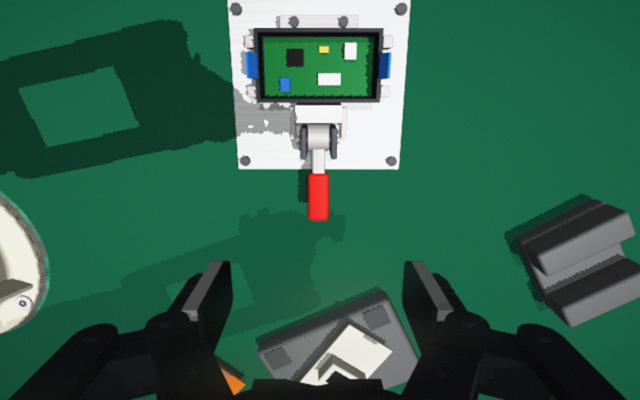

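The view confirms that the lever lies flat outward at (318,197) and the jaw has pushed the tray against the stop (tray moved about 2.7 mm). Now to the cover.

In the tool's units: -0.956 rad is -0.239.

Request:
move_arm(motion=[[0, 0, -0.0375, -0.05, 0.006, -0.001, 0.0854], [0, 0, -0.075, -0.1, 0.012, -0.001, 0.0854], [0, 0, -0.1125, -0.15, 0.018, -0.002, 0.0854], [0, 0, -0.15, -0.2, 0.024, -0.002, 0.0854], [0, 0, -0.1875, -0.25, 0.03, -0.003, 0.0854], [0, 0, -0.225, -0.28, 0.033, -0.003, 0.0854], [0, 0, -0.239, -0.285, 0.033, -0.003, 0.0854], [0, 0, -0.239, -0.285, 0.033, -0.003, 0.0854]])

```text
clock: 6.82
eef_pos: [490.8, -242.6, 299.6]
tcp_rot: [-3.14, -0.003, 2.332]
contact_force: [-0.2, 0.5, -0.6]
opening: 0.996
grasp_force: 0.0
```

```bash
python3 - <<'E'
from h import *
s=sensors.sense(); print(s["eef_pos"],s["tcp_rot"],s["opening"])
im,d,K,T=grab("wrist"); np.savez("pics/w3",im=im,d=d,K=K,T=T); save("w3",im)
P=cloud(d,K,T); zz=P[...,2]; roi=(abs(P[...,0]-490)<110)&(abs(P[...,1]+243)<110)
comps(roi&(zz>62)&(zz<73),P,"block",200); comps(roi&(zz>43)&(zz<53),P,"plate",200); comps(roi&(zz>43)&(zz<73),P,"cover",200); comps(roi&(zz>24)&(zz<34),P,"pad",500)
E
```

```text
[ 490.8198858  -242.64945225  299.62270339] [-3.14034255 -0.00335656  2.33164435] 0.9961335054977718
block [315. 164.] 1637 mean [ 488.6 -245.4   68.1] zmax [66.6 68.2 69.7] rect [ 489.  -246.2] [33.3 55. ] 44.1
plate [315. 160.] 5725 mean [ 488.4 -245.2   48. ] zmax [46.7 48.  49.4] rect [ 489.9 -246.7] [130.   72.1] 43.7
cover [315. 161.] 7392 mean [ 488.4 -245.1   52.5] zmax [46.8 48.3 69.1] rect [ 489.9 -246.7] [130.   72.1] 43.7
pad [306. 156.] 12297 mean [ 481.5 -251.8   29.9] zmax [28.  30.  31.7] rect [ 489.6 -253.3] [199.8 139.9] 15.3
```

View pics/w3.png

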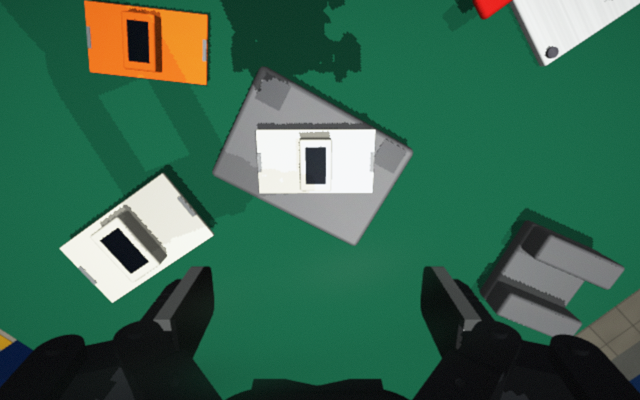

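The view shows the chosen cover at (315,161) on the pad, clear of the larger white one (137,237) and the orange one (147,42).

```bash
python3 - <<'E'
from h import *
plan([489.5,-246.4,49.5],2.334)
E
```

```text
turn [-0.0009 -0.0028 -0.0025] shift [-0.0026 -0.0039  0.2505] t 6.875
```

In the tool's units: -0.003 rad is -0.0008.

Request:
move_arm(motion=[[0, -0.0008, -0.0005, -0.001, -0.001, 0.05, 0.0854], [0, -0.0008, -0.0005, -0.0015, -0.002, 0.105, 0.0854], [0, -0.0008, -0.0005, -0.0025, -0.004, 0.16, 0.0854], [0, -0.0008, -0.0005, -0.0025, -0.004, 0.205, 0.075], [0, -0.0008, -0.0005, -0.0025, -0.004, 0.235, 0.075], [0, -0.0008, -0.0005, -0.0025, -0.004, 0.248, 0.075], [0, -0.0008, -0.0005, -0.0025, -0.004, 0.25, 0.07], [0, -0.0008, -0.0005, -0.0025, -0.004, 0.25, 0.07]])

```text
clock: 7.88
eef_pos: [491.6, -246.9, 52.5]
tcp_rot: [3.141, 0.004, 2.336]
contact_force: [-0.1, 0.3, 0.4]
opening: 0.817
grasp_force: 0.0
```

```bash
python3 - <<'E'
from h import *
plan([489.5,-246.4,49.5],2.334); s=sensors.sense(); print(s["eef_pos"],s["tcp_rot"],s["contact_force"])
E
```

```text
turn [0.0005 0.0043 0.0017] shift [ 0.0019 -0.0011  0.003 ] t 7.875
[ 491.59299423 -246.94468513   52.51333305] [3.1411159  0.00429115 2.33572931] [-0.12597829  0.34632178  0.37299024]
```

In the tool's units: 0.002 rad is 0.0005.

Request:
move_arm(motion=[[0, 0.0005, 0, 0.0015, -0.001, 0.002, 0.07], [0, 0.0005, 0, 0.0015, -0.001, 0.002, 0.05], [0, 0.0005, 0, 0.0015, -0.001, 0.002, 0.03], [0, 0.0005, 0, 0.0015, -0.001, 0.002, 0.02], [0, 0.0005, 0, 0.0015, -0.001, 0.002, 0.02], [0, 0.0005, 0, 0.0015, -0.001, 0.002, 0.02], [0, 0.0005, 0, 0.0015, -0.001, 0.002, 0.02], [0, 0.0005, 0, 0.0015, -0.001, 0.002, 0.02]], grip_force=60)

```text
clock: 8.88
eef_pos: [489.4, -246.6, 50.2]
tcp_rot: [3.141, 0.002, 2.336]
contact_force: [-1.4, 0.7, 5.9]
opening: 0.383
grasp_force: 59.1
```

```bash
python3 - <<'E'
from h import *
s=sensors.sense(); print(s)
E
```

```text
{'clock': 8.875, 'qpos': array([-4.69264201e-01,  4.75189332e-01,  1.93265099e+00, -6.33323443e-04,
        7.32122880e-01, -1.23372479e+00]), 'qvel': array([-0.00116823,  0.00125084, -0.00079833,  0.00016107, -0.00040651,
        0.00130292]), 'joint_efforts': array([ 2.09468412e-01, -5.49363899e+01, -2.22810620e+01,  7.83207617e-02,
       -4.36562290e-01, -1.13285813e-02]), 'eef_pos': array([ 489.40632115, -246.62973176,   50.1830854 ]), 'tcp_rot': array([3.14145403e+00, 1.67792694e-03, 2.33572749e+00]), 'contact_force': array([-1.37314294,  0.67916201,  5.91721107]), 'wrist_torque': array([ 0.0791643 ,  0.22437248, -0.00935021]), 'grasp_force': 59.13861930370331, 'opening': 0.38273458361385143}
```

Request:
move_arm(motion=[[0, 0, 0, 0, 0, -0.02, 0.02], [0, 0, 0, 0, 0, -0.05, 0.02], [0, 0, 0, 0, 0, -0.09, 0.02], [0, 0, 0, 0, 0, -0.12, 0.02], [0, 0, 0, 0, 0, -0.14, 0.02], [0, 0, 0, 0, 0, -0.15, 0.02], [0, 0, 0, 0, 0, -0.15, 0.02]])

```text
clock: 9.75
eef_pos: [489.2, -246.4, 199.8]
tcp_rot: [3.141, 0.002, 2.336]
contact_force: [-0.5, 0.0, -1.8]
opening: 0.386
grasp_force: 60.1
```

```bash
python3 - <<'E'
from h import *
s=sensors.sense(); print(s["contact_force"],s["eef_pos"],s["opening"])
plan([518,70,200],1.379)
E
```

```text
[-0.5096308   0.01080652 -1.78899302] [ 489.18089885 -246.3775185   199.78942736] 0.3855308599024308
turn [0.001  0.0014 0.9568] shift [ 0.2083  0.2399 -0.0005] t 9.75
```

In the tool's units: 0.956 rad is 0.239.

Request:
move_arm(motion=[[0, 0, 0.025, 0.015, 0.017, 0, 0.02], [0, 0, 0.0625, 0.05, 0.058, 0, 0.02], [0, 0, 0.1, 0.085, 0.098, 0, 0.02], [0, 0, 0.1375, 0.12, 0.138, 0, 0.02], [0, 0, 0.175, 0.155, 0.178, 0, 0.02], [0, 0, 0.2125, 0.188, 0.216, 0, 0.02], [0, 0, 0.239, 0.208, 0.24, 0, 0.02], [0, 0, 0.239, 0.208, 0.24, 0, 0.02]])

```text
clock: 10.75
eef_pos: [517.6, 71.8, 198.1]
tcp_rot: [-3.141, 0.001, 1.382]
contact_force: [1.0, -0.4, -1.4]
opening: 0.381
grasp_force: 60.2
```

```bash
python3 - <<'E'
from h import *
s=sensors.sense(); print(s["eef_pos"],s["tcp_rot"],s["opening"])
im,d,K,T=grab("wrist"); np.savez("pics/w4",im=im,d=d,K=K,T=T); save("w4",im)
P=cloud(d,K,T); zz=P[...,2]; F=fixcoords(P,(531.8,138.5),-.192)
roi=(abs(F[...,0])<110)&(F[...,1]>-60)&(F[...,1]<80)
comps((zz>44)&(zz<52)&roi,P,"rim",200); comps((zz>57)&(zz<72)&roi,P,"clip"); comps(roi&(zz>33)&(zz<41),P,"mid",200)
e=s["eef_pos"]; G=R.from_euler('xyz',s["tcp_rot"]).inv().apply((P-e).reshape(-1,3)).reshape(P.shape)
near=(abs(G[...,0])<60)&(abs(G[...,1])<80)
comps(near&(G[...,2]>-2)&(G[...,2]<7),G,"plate(tool)",100); comps(near&(G[...,2]>-22)&(G[...,2]<-14),G,"block(tool)",60)
E
```

```text
[517.62476637  71.77514108 198.13679195] [-3.14069863e+00  8.28765029e-04  1.38200448e+00] 0.3807051108328946
rim [318.  93.] 2797 mean [531.5 141.7  47.7] zmax [45.5 47.8 49.3] rect [532.  138.9] [ 72.1 130.3] 78.9
clip [230.  97.] 465 mean [466.8 151.8  62.8] zmax [57.4 63.4 66.8] rect [466.9 151.6] [23.9  9.7] 78.2
clip [409.  98.] 460 mean [597.3 126.2  62.9] zmax [57.9 63.4 66.6] rect [597.2 126. ] [23.8  9.2] 78.8
mid [320.  39.] 1767 mean [540.9 181.3  36.5] zmax [34.7 36.  40.5] rect [540.8 181.4] [12.9 80.1] 78.6
mid [249. 106.] 215 mean [474.6 142.6  37.1] zmax [33.2 37.6 40.9] rect [474.2 143.7] [28.5 71.5] 15.3
mid [367.  98.] 367 mean [569.9 130.2  37.2] zmax [33.8 37.1 40.5] rect [548.6 135.5] [64.5 88.5] 78.9
mid [319. 156.] 1460 mean [523.4  91.7  37.4] zmax [35.9 37.4 38.9] rect [523.   91.2] [20.9 51.7] 79.3
plate(tool) [316. 237.] 23421 mean [13.6 -0.2  2.3] zmax [1.3 2.3 3.6] rect [4.4 0. ] [130.7  63.5] 90.0
block(tool) [317. 282.] 11226 mean [  3.   -0.1 -17.9] zmax [-19.1 -17.9 -15.8] rect [ 0.2 -0.3] [56.4 60.3] 1.7
```

View pics/w4.png

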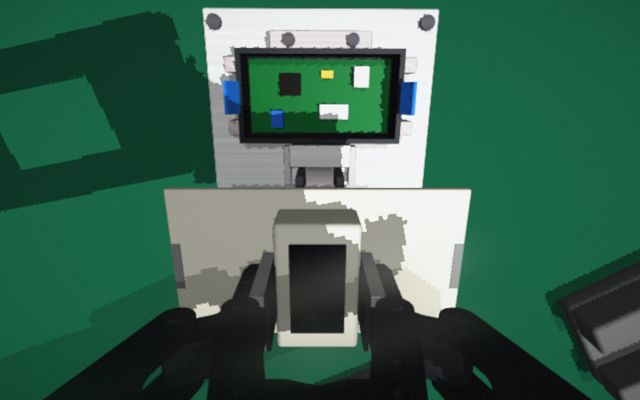

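The view shows the cover held square in the fingers (plate front edge at row 188) with the empty tray and open clips ahead at (320,95). Moving over it.

```bash
python3 - <<'E'
from h import *
plan([531.9,138.9,92],1.378)
E
```

```text
turn [-0.001   0.0014  0.0049] shift [0.0699 0.0015 0.1061] t 10.8
```

In the tool's units: 0.001 rad is 0.0003.

Request:
move_arm(motion=[[0, 0, 0.0003, 0.03, 0.001, 0.01, 0.02], [0, 0, 0.0003, 0.06, 0.0015, 0.02, 0.02], [0, 0, 0.0003, 0.069, 0.0015, 0.045, 0.02], [0, 0, 0.0003, 0.069, 0.0015, 0.07, 0.02], [0, 0, 0.0003, 0.069, 0.0015, 0.09, 0.02], [0, 0, 0.0003, 0.069, 0.0015, 0.105, 0.02], [0, 0, 0.0003, 0.069, 0.0015, 0.105, 0.02], [0, 0, 0.0003, 0.069, 0.0015, 0.105, 0.02]], grip_force=90)

```text
clock: 11.8
eef_pos: [533.2, 137.1, 94.8]
tcp_rot: [3.14, 0.0, 1.379]
contact_force: [-0.3, -0.2, -0.5]
opening: 0.372
grasp_force: 94.1
```

```bash
python3 - <<'E'
from h import *
plan([531.9,138.9,70],1.378); s=sensors.sense(); print(s["eef_pos"],s["tcp_rot"],s["contact_force"])
E
```

```text
turn [0.0014 0.0003 0.0007] shift [ 0.0015 -0.0017  0.0248] t 11.8
[533.23189953 137.10109985  94.81099996] [3.14015654e+00 3.14783816e-04 1.37866023e+00] [-0.31941003 -0.23645692 -0.53651193]
```

Request:
move_arm(motion=[[0, 0, 0, 0.0013, -0.0013, 0.002, 0.02], [0, 0, 0, 0.0013, -0.0013, 0.005, 0.02], [0, 0, 0, 0.0013, -0.0013, 0.009, 0.02], [0, 0, 0, 0.0013, -0.0013, 0.013, 0.02], [0, 0, 0, 0.0013, -0.0013, 0.017, 0.02], [0, 0, 0, 0.0013, -0.0013, 0.021, 0.02], [0, 0, 0, 0.0013, -0.0013, 0.024, 0.02], [0, 0, 0, 0.0013, -0.0013, 0.024, 0.02]])

```text
clock: 12.8
eef_pos: [531.6, 138.8, 70.0]
tcp_rot: [3.141, 0.001, 1.379]
contact_force: [-0.0, 0.6, -1.5]
opening: 0.375
grasp_force: 94.1
```

```bash
python3 - <<'E'
from h import *
plan([531.9,138.9,66],1.378); s=sensors.sense(); print(s["eef_pos"],s["tcp_rot"],s["contact_force"],s["wrist_torque"])
E
```

```text
turn [0.0003 0.0008 0.0008] shift [0.0001 0.0003 0.004 ] t 12.8
[531.58359643 138.81341309  70.02956341] [3.14124733e+00 8.08513643e-04 1.37882114e+00] [-0.01266934  0.55093057 -1.48983058] [-0.03563493  0.01054835 -0.02187352]
```

Request:
move_arm(motion=[[0, 0, 0, 0, 0, 0.002, 0.02], [0, 0, 0, 0, 0, 0.004, 0.02], [0, 0, 0, 0, 0, 0.0045, 0.02], [0, 0, 0, 0, 0, 0.0055, 0.02], [0, 0, 0, 0, 0, 0.0065, 0.02], [0, 0, 0, 0, 0, 0.0065, 0.02]])

```text
clock: 13.55
eef_pos: [532.2, 139.0, 64.2]
tcp_rot: [3.14, 0.0, 1.379]
contact_force: [1.0, 0.0, 4.8]
opening: 0.372
grasp_force: 95.1
```

Request:
move_arm(motion=[[0, 0, 0, 0, 0, 0.0015, 0.02], [0, 0, 0, 0, 0, 0.003, 0.02], [0, 0, 0, 0, 0, 0.0045, 0.02], [0, 0, 0, 0, 0, 0.006, 0.02], [0, 0, 0, 0, 0, 0.0075, 0.02], [0, 0, 0, 0, 0, 0.0075, 0.02]])

```text
clock: 14.3
eef_pos: [530.9, 138.6, 55.6]
tcp_rot: [-3.141, 0.001, 1.379]
contact_force: [-0.4, -0.7, -1.1]
opening: 0.369
grasp_force: 94.2
```

```bash
python3 - <<'E'
from h import *
s=sensors.sense(); print(s["eef_pos"],s["tcp_rot"],s["contact_force"],s["wrist_torque"],s["clock"])
E
```

```text
[530.94781688 138.6387285   55.63476794] [-3.14078499e+00  1.32441540e-03  1.37878462e+00] [-0.38498054 -0.70065383 -1.10753745] [0.04253574 0.01282337 0.01268239] 14.3
```

Past the clips with little force; about 1.5–2 mm from home. Pressing on in small steps.

Request:
move_arm(motion=[[0, 0, 0, 0, 0, 0.0005, 0.02], [0, 0, 0, 0, 0, 0.001, 0.02], [0, 0, 0, 0, 0, 0.0015, 0.02], [0, 0, 0, 0, 0, 0.0015, 0.02]])

```text
clock: 14.8
eef_pos: [531.8, 138.9, 54.8]
tcp_rot: [3.141, 0.001, 1.379]
contact_force: [-0.3, 0.6, -1.2]
opening: 0.375
grasp_force: 94.2
```

Request:
move_arm(motion=[[0, 0, 0, 0, 0, 0.0003, 0.02], [0, 0, 0, 0, 0, 0.0006, 0.02], [0, 0, 0, 0, 0, 0.0009, 0.02], [0, 0, 0, 0, 0, 0.0009, 0.02]])

```text
clock: 15.3
eef_pos: [531.8, 138.9, 54.5]
tcp_rot: [3.141, 0.001, 1.379]
contact_force: [-2.4, 0.4, 7.2]
opening: 0.371
grasp_force: 95.3
```

Request:
move_arm(motion=[[0, 0, 0, 0, 0, 0.0001, 0.02], [0, 0, 0, 0, 0, 0.0001, 0.02], [0, 0, 0, 0, 0, 0.0001, 0.02]])

```text
clock: 15.68
eef_pos: [531.8, 138.9, 54.4]
tcp_rot: [3.141, 0.0, 1.379]
contact_force: [-2.5, -0.8, 8.4]
opening: 0.373
grasp_force: 95.4
```

```bash
python3 - <<'E'
from h import *
s=sensors.sense(); print(s["eef_pos"],s["contact_force"],s["wrist_torque"])
im,d,K,T=grab("wrist"); save("w5",im)
P=cloud(d,K,T); zz=P[...,2]; F=fixcoords(P,(532,138.9),-.192)
b=im[...,2].astype(int); blue=(b>im[...,0]+50)&(b>im[...,1].astype(int)+20)
comps(blue&(abs(F[...,0])<90)&(abs(F[...,1])<60),F,"blue"); comps((abs(F[...,0])<80)&(abs(F[...,1])<50)&(zz>45)&(zz<57),F,"plate",200)
im,d,K,T=grab("scene"); P=cloud(d,K,T); F=fixcoords(P,(532,138.9),-.192); save("s5",cv2.resize(im[180:310,300:450],None,fx=4,fy=4,interpolation=2))
print(sensors.sense()["contact_force"])
E
```

```text
[531.80855971 138.85583755  54.44329103] [-2.50961238 -0.79471185  8.44656085] [-0.14764765  0.58630397  0.06324727]
blue [474. 272.] 1881 mean [66.2  2.  61.2] zmax [55.2 61.8 66.5] rect [66.6  0.2] [10.  25.4] 0.6
blue [162. 270.] 1923 mean [-65.7   2.3  60.9] zmax [54.1 61.6 66.4] rect [-65.9   0.6] [10.  24.9] 1.1
plate [317. 235.] 25009 mean [-0.1 14.4 51.8] zmax [49.2 51.9 54.4] rect [0.2 4.6] [ 64.2 142.8] 89.9
[-3.00360327 -0.17704357  8.60868788]
```

View pics/w5.png

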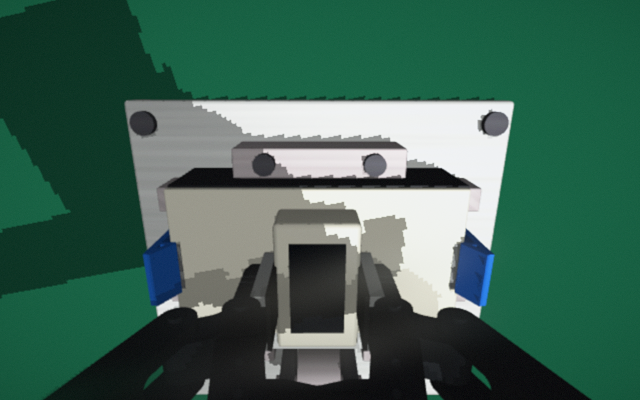

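The cover sits square under both blue clips at (162,270) and (474,272), and the plate top is at z = 52, which is home. I raise the push slightly to 10 N and check for level.

Request:
move_arm(motion=[[0, 0, 0, 0, 0, 0.0002, 0.02], [0, 0, 0, 0, 0, 0.0002, 0.02], [0, 0, 0, 0, 0, 0.0002, 0.02]])

```text
clock: 16.15
eef_pos: [531.8, 138.9, 54.5]
tcp_rot: [3.141, 0.0, 1.379]
contact_force: [-2.2, -0.1, 11.0]
opening: 0.372
grasp_force: 95.8
```

```bash
python3 - <<'E'
from h import *
im,d,K,T=grab("wrist")
P=cloud(d,K,T); zz=P[...,2]; F=fixcoords(P,(532,138.9),-.192)
m=(abs(F[...,0])<58)&(abs(F[...,0])>30)&(F[...,1]>0)&(F[...,1]<33)&(zz>45)&(zz<57)
for sg in(-1,1): print(sg,np.median(zz[m&(F[...,0]*sg>0)]))
s=sensors.sense(); print(s["contact_force"],s["clock"],s["eef_pos"])
E
```

```text
-1 52.00628215369747
1 51.98438561009469
[-3.92336841 -0.79603235 10.7310889 ] 16.2 [531.82453959 138.84651091  54.4410149 ]
```

Level at both ends, about 10.7 N. Handing in.

```bash
python3 -c "
from rig import order; print(order.sign_off())"
```

```text
the job is handed in; nothing more can be done
None
```

I pushed the cam lever fully over, so the jaw clamped the enclosure. The cover is fully home under both clips, level to 0.02 mm end to end. I handed the job in at 16.2 s with the fingers still pressing at about 10.7 N.

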